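# Nudge the thrust discs into the gearbox end cover

## Robot

A 6-joint arm with a two-finger parallel gripper is mounted at the origin on the work surface. World frame = base frame: x ahead of the robot, y to its left, z up, the work surface at z = 0. Lengths are in m, angles in rad, forces in N, time in s.
With the tool pointing down it reaches from about 0.25 to 0.775 m from the base axis. Payload 4 kg.
Tool frame: the origin (TCP) lies midway between the tips of the shut fingers; the grasp point (between the pads) lies 19 mm behind it (grasp_offset is the z of the grasp point in the tool frame, in m); z points along the fingers, y is the direction in which the jaws open and shut (so a half turn about z gives the same grasp; the last joint's range is limited). The gripper opens to 85 mm and grips with 20 to 120 N. Pads are 22 mm wide; open, the fingers measure 114 mm over their backs; the gripper's body (76 mm by 85 mm) begins 54 mm behind the grasp point. The pads swing forward as they close: fully open they stand 13 mm farther back than shut.
Start: joints at [1.122, 0.087, 1.371, -0, 1.684, -0.103], TCP at [0.186, 0.517, 0.231] pointing down, gripper open.
Joint ranges: [-3.1, 3.1], [-0.76, 2.03], [0.27, 2.55], [-1.08, 4.22], [0.17, 2.65], [-2.57, 2.57]. Speed limits (rad/s): [2.79, 2.79, 3.14, 3.14, 3.14, 3.14].

## Interface

Orientations are given as a 3x3 rotation matrix whose columns are the frame's x, y, z axes.
In Python, from bench import * gives the robot as it stands.
- The arm moves only by the tool carry_out, never from a script. Its argument "targets" is text: rows parted by semicolons, each of 6 numbers parted by spaces: the shift along the tool's x, y, z in mm, then the turn, a rotation vector about the tool's x, y, z in rad. In form: dx dy dz rx ry rz; .... A call has 1 to 12 rows; each row shifts and turns the commanded pose from where the row before left it, along the tool's axes as they then stand; what a row does not reach is not made up. A row lasts 1/10 s, in which the tool goes at most 50 mm and 8.59 degrees, less where a joint would pass 70% of its speed; a pose out of reach is approached as far as the arm can. A call is refused whole if a number of a shift passes 50 or a number of a turn 0.15, either way. A call with a gripper value outside its range is refused whole. "gripper" is the opening, from -1 (shut) to 1 (fully open), set as the call begins (left out, the last holds). The fingers move at their own pace and stop on an object; the grip force is fixed at half the most. Time passes only in rows, so rows that do not move let the fingers close. It gives the time, the measured TCP pose, the force and the opening at its end, in the units of the state.
- state(): the state, without advancing time (a new reading comes with each control period).
- grab_frame(name): name is "scene" or "top"; returns the picture (384x512x3 uint8, blue, green, red); there is no depth.
- camera_info(name): a dict with "mtx" (3x3 intrinsics, pixels), "rvec" (rotation vector, rad) and "tvec" (3), from world to camera coordinates, as OpenCV has them. Camera axes: x right, y down, z forward; pixel columns grow to the right and rows downward; lengths in m; the calibration is good to about 2 mm. A picture is of the moment at which its call begins. camera_info takes no time and is no camera call.
- job_done(): hands the job in, once; it reports no verdict.
The state is a dict: "time_s": time; "joint_positions": joint angles; "joint_vel": joint speeds; "tau": joint torques, N m; "ee_pos": TCP position; "ee_rot": TCP orientation; "contact_force": force on the tool from outside, world axes, zero at the start; "wrist_torque": the same for the moment, N m; "grip_width": finger opening in m.
Only numpy, scipy, OpenCV 4.12 (cv2) and the standard library are available. Lean on these libraries where they do the work, as an engineer would, in place of code of your own. Each camera call takes 0.05 s, during which the arm holds its last target. There are 200 camera calls.

## Task

Two steel thrust discs, one larger and one smaller, lie loose on the machined face of the gearbox end cover. With a fingertip, push each one across the face until it drops into the recess of its own size and lies flat and fully home. Only push them, never pick them up, and leave the other things on the cover and the bench where they are.

Things in the scene. Friction and masses are not known exactly. Their poses are not given: they have to be found in the camera images.
- cover: gearbox end cover, an aluminium casting lying machined face up on two wood blocks; it does not move. Flange 210 mm (its x) by 250 mm (y), corners rounded, bolt ears standing out 13 mm. Origin on the bench under its middle; z up; the flat face is 60 mm above the origin. Two fixed dowels, 10 mm across, stand 9 mm above the face at its (x, y) = (83, -106) and (-83, 106) mm. Recesses at y = -50 and +55 mm
- large_disc: the larger thrust disc: a loose flat round disc of dark steel, solid, 56 mm across, 7 mm thick, with crossed oil grooves on top, about 135 g, lying flat on the cover's machined face, on its +x or its -x side (the other disc on the opposite side). Origin at the middle of its underside, z up; it turns freely, its yaw does not matter
- small_disc: the smaller thrust disc: a loose flat round disc of dark steel, solid, 42 mm across, 7 mm thick, with crossed oil grooves on top, about 76 g, lying flat on the cover's machined face, on its +x or its -x side (the other disc on the opposite side). Origin at the middle of its underside, z up; it turns freely, its yaw does not matter
- large_recess (a point): middle of the floor of the larger round recess in the cover's face, 59 mm across and 6 mm deep, for the large disc (1.5 mm play all round); its floor has a 20 mm push-out hole in the middle. The seated disc's origin comes to this point (within the play) and the disc then stands 1 mm proud of the face
- small_recess (a point): middle of the floor of the smaller round recess in the cover's face, 45 mm across and 6 mm deep, for the small disc (1.5 mm play all round); its floor has a 14 mm push-out hole in the middle. The seated disc's origin comes to this point (within the play) and the disc then stands 1 mm proud of the face
- needle_bearing: a needle bearing, a steel ring 26 mm across and 18 mm high, standing on the cover's face near its +y edge; loose, not part of the job. Origin at its underside, z up
- bolt: a flange bolt standing on its head on the cover's face near its -y edge, 21 mm across the flange, 42 mm high; loose, not part of the job. Origin at its underside, z up
- hammer: a ball-peen hammer lying on the bench to the right, 290 mm long, head 31 mm high; loose, not part of the job. Origin at its underside, halfway along it
- ratchet_long: a chromed ratchet handle lying on the bench to the left, 260 mm long, 37 mm high at its head; loose, not part of the job. Origin at its underside, halfway along it
- ratchet_short: a chromed ratchet handle lying on the bench to the left, 200 mm long, 37 mm high at its head; loose, not part of the job. Origin at its underside, halfway along it
- socket: a deep socket standing on the bench to the right, 28 mm across, 60 mm high; loose, not part of the job. Origin at its underside, z up
- gear: a steel gear lying on the bench to the right, 92 mm across, 34 mm high; loose, not part of the job. Origin at its underside, z up
- grease_tin: a blue tin standing on the bench to the left, 70 mm across, 70 mm high; loose, not part of the job. Origin at its underside, z up
Things that resemble listed ones, but are neither listed nor needed, are in the scene too. Leave any orange or turquoise look-alike of the large_disc alone.

How it is judged:
By the outcome, as a careful person would: the job done as asked, in the order asked, and still so for the second after the job is handed in, with the robot touching nothing.
It also fails if it takes over 51 s, if anything falls off the work surface, if the arm or the gripper's body presses on something with over 40 N, if the wrist force passes 120 N, or if a joint passes its speed limit or range.

## Working session

There is one attempt and no reset: what is moved stays moved. The work goes in short steps, Python scripts to look and compute and a tool call to move; the robot and the scene stay as the last step left them, time stands still between calls to the robot, and variables do not carry over. Pictures are saved under pics/ and viewed, about 8 in all and at most 12, crops included, and the job is handed in when it is done.

Besides the shell and the picture viewer there is one more tool, called after "Call:" as name(argument=value, ...), one argument or row to a line, values as JSON. carry_out: Moves the arm, as the interface text tells. Its arguments: {"type":"object","properties":{"targets":{"type":"string"},"gripper":{"type":"number"}},"required":["targets"]}

```bash
mkdir -p pics; python3 - <<'E'
from bench import *
import cv2,numpy as np
for n in("top","scene"):
    cv2.imwrite(f"pics/{n}0.png",grab_frame(n)); c=camera_info(n); print(n,np.round(c["mtx"],1).tolist(),c["rvec"],c["tvec"])
s=state();print(s["time_s"],s["ee_pos"],s["ee_rot"],s["grip_width"],s["contact_force"])
a=cv2.imread("pics/top0.png")
cv2.imwrite("pics/top0b.png",cv2.resize(a,(800,600),interpolation=cv2.INTER_CUBIC))
E
```

```text
top [[432.7, 0.0, 256.2], [0.0, 432.7, 191.1], [0.0, 0.0, 1.0]] [ 2.16535293 -2.16739868  0.12788064] [0.01887364 0.54936124 1.38444524]
scene [[375.5, 0.0, 255.0], [0.0, 375.5, 192.4], [0.0, 0.0, 1.0]] [ 0.99229233  2.60507362 -0.84923109] [ 0.37885706 -0.25348275  1.62703802]
0.1 [0.18622744 0.51701965 0.23022031] [[-9.40817360e-01  3.38912816e-01 -8.93429050e-04]
 [ 3.38913930e-01  9.40815528e-01 -1.86837858e-03]
 [ 2.07334478e-04 -2.06059855e-03 -9.99997855e-01]] 0.08526916619413417 [-0.48472753 -0.54238391 -0.21480219]
```

View pics/top0b.png

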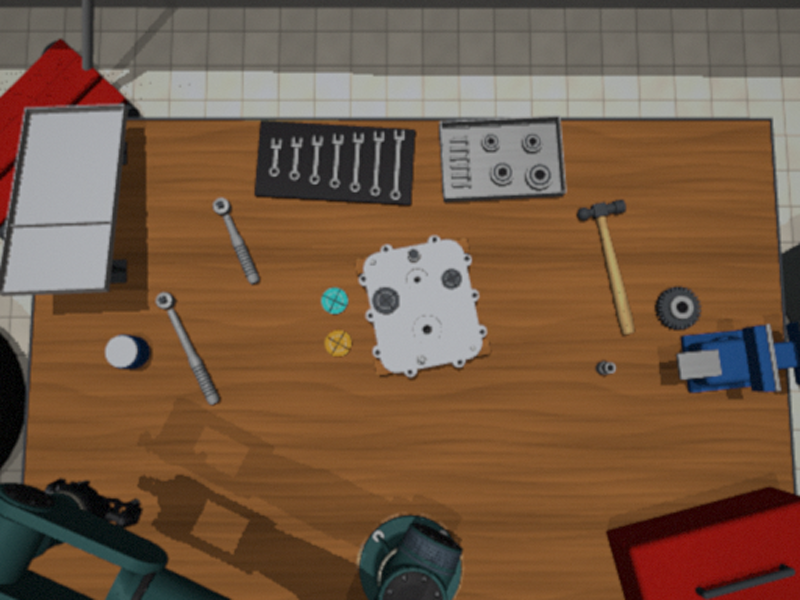

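View pics/scene0.png

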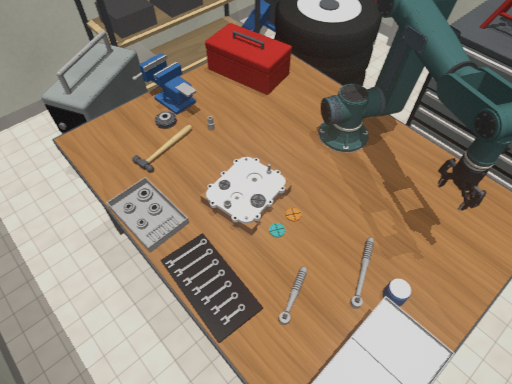

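```bash
cat > h.py <<'E'
import cv2,numpy as np
from bench import *
def cam(n):
    c=camera_info(n); return np.array(c["mtx"]),cv2.Rodrigues(np.array(c["rvec"]))[0],np.array(c["tvec"]).ravel()
def ray(n,uv):
    K,R,t=cam(n); d=R.T@np.linalg.solve(K,[uv[0],uv[1],1.]); return -R.T@t,d
def onz(n,uv,z):
    o,d=ray(n,uv); return o+d*(z-o[2])/d[2]
def tri(a,b):
    (o,d),(p,e)=ray("top",a),ray("scene",b)
    s=np.linalg.lstsq(np.c_[d,-e],p-o,rcond=None)[0]; q,r=o+d*s[0],p+e*s[1]
    return (q+r)/2,np.linalg.norm(q-r)
def proj(n,P):
    K,R,t=cam(n); q=K@(R@np.asarray(P)+t); return q[:2]/q[2]
E
python3 - <<'E'
import cv2,numpy as np
a=cv2.imread("pics/top0.png")[145:250,215:325]; b=cv2.imread("pics/scene0.png")[145:240,195:300]
f=lambda i,s:cv2.resize(i,None,fx=s,fy=s,interpolation=cv2.INTER_CUBIC)
A=f(a,5);B=f(b,5)[:, :]
cv2.imwrite("pics/ca.png",A);cv2.imwrite("pics/cb.png",B)
E
```

```text
(no output)
```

View pics/ca.png

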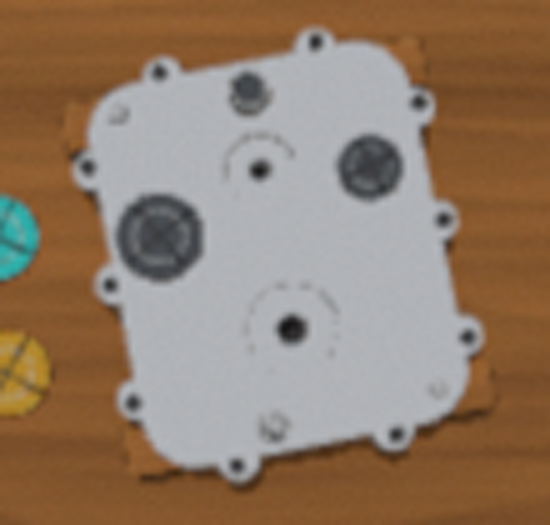

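View pics/cb.png

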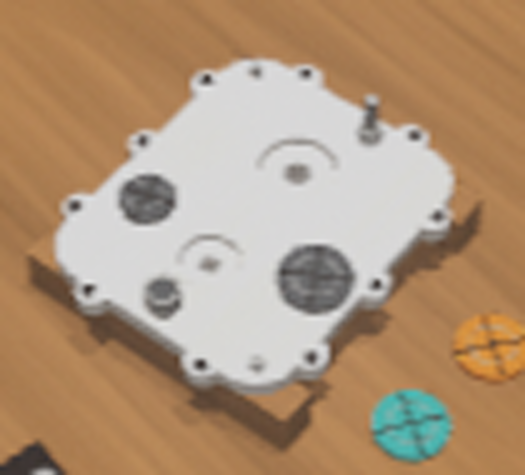

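```bash
cat > m.py <<'E'
from h import *
def blobs(n,img,box,thr,amin,amax):
    x0,y0,x1,y1=box; S=6
    g=cv2.resize(cv2.cvtColor(img[y0:y1,x0:x1],cv2.COLOR_BGR2GRAY),None,fx=S,fy=S,interpolation=cv2.INTER_CUBIC)
    cs,_=cv2.findContours((g<thr).astype(np.uint8),cv2.RETR_EXTERNAL,cv2.CHAIN_APPROX_NONE); o=[]
    for c in cs:
        a=cv2.contourArea(c)/S/S
        if amin<a<amax:
            (u,v),r=cv2.minEnclosingCircle(c); e=cv2.fitEllipse(c); 
            o.append(((e[0][0]+.5)/S-.5+x0,(e[0][1]+.5)/S-.5+y0,e[1][0]/S,e[1][1]/S,a))
    return np.array(o)
E
python3 - <<'E'
from m import *
np.set_printoptions(precision=2,suppress=True)
t=cv2.imread("pics/top0.png");s=cv2.imread("pics/scene0.png")
T=blobs("top",t,(230,148,312,242),135,5,400);S=blobs("scene",s,(205,155,290,225),150,4,400)
print(T);print(S)
E
```

```text
[[261.9  237.75   3.     3.21   7.49]
 [293.88 231.49   3.12   3.32   8.08]
 [269.12 231.51   2.23   4.76   6.78]
 [241.15 225.18   3.12   3.43   8.26]
 [308.15 211.99   3.13   3.32   8.03]
 [272.92 210.43   6.1    6.26  29.83]
 [236.58 201.57   2.98   3.02   7.03]
 [246.48 192.01  17.58  17.67 243.67]
 [266.55 178.53   4.03   4.54  14.25]
 [288.52 178.07  13.01  13.29 135.68]
 [264.32 163.43   7.72   8.94  53.57]
 [246.36 158.96   3.     3.52   7.97]
 [277.66 152.88   2.85   3.73   8.28]]
[]
```

```bash
sed -i 's/RETR_EXTERNAL/RETR_LIST/' m.py; python3 - <<'E'
from m import *
np.set_printoptions(precision=2,suppress=True)
s=cv2.imread("pics/scene0.png")
S=blobs("scene",s,(205,155,290,225),135,3,400);print(S)
T=dict(LH=(272.92,210.43),SH=(266.55,178.53),L=(246.48,192.01),S=(288.52,178.07))
g=lambda u,v:(195+u/5-.4,145+v/5-.4)
C=dict(L=g(316,278),S=g(147,199),LH=g(297,173),SH=g(209,264))
for k in T:
    if len(S): 
        d=np.hypot(*(S[:,:2]-C[k]).T); i=d.argmin(); C2=S[i,:2] if d[i]<2.5 else C[k]
    else: C2=C[k]
    p,e=tri(T[k],C2); print(k,C2,p*1000,e*1000)
for k,z in dict(L=.067,S=.067,LH=.054,SH=.054).items(): print(k,onz("top",T[k],z)*1000)
ears=[(261.9,237.75),(293.88,231.49),(241.15,225.18),(308.15,211.99),(236.58,201.57),(246.36,158.96),(277.66,152.88)]
# dowels from crop: (438,389),(118,115)
d=[onz("top",(215+u/5-.4,145+v/5-.4),.067)*1000 for u,v in((438,389),(118,115))]
print(d,np.mean(d,0),np.linalg.norm(d[0]-d[1]),"exp",2*np.hypot(83,106))
e=[onz("top",x,.06)*1000 for x in ears]; print(np.array(e))
E
```

```text
[[280.93 222.53   1.78   2.47   3.11]
 [234.64 217.48   1.91   2.28   3.38]
 [275.58 217.72   1.57   4.32   4.15]
 [256.79 216.07   1.96   2.04   3.06]
 [287.38 216.37   4.96   8.22  17.75]
 [227.27 205.92   4.06   6.21  13.11]
 [212.14 202.48   1.9    2.27   3.21]
 [227.01 202.41   3.8    5.55  16.07]
 [257.6  200.37  13.39  14.65 153.89]
 [209.45 185.7    1.81   2.17   3.03]
 [206.76 184.22   5.19   7.57  15.36]
 [224.   184.45   9.51  10.85  80.74]
 [253.83 178.97   2.18   2.93   4.75]
 [287.22 166.49   1.45   3.24   3.42]
 [282.84 163.39   1.58   7.75   8.26]
 [209.19 165.76   2.64  17.82  31.79]
 [286.98 158.98   1.38   8.45   7.57]
 [211.78 162.31   3.79  23.15  59.12]
 [274.13 156.7    1.41   9.53   8.53]
 [271.82 164.96   9.83  37.47 179.61]
 [233.04 157.77   9.01  25.11  91.51]]
LH [253.83 178.97] [484.   -34.57  59.2 ] 0.5695708156444762
SH (236.4, 197.4) [586.68 -14.41  57.56] 1.3942393464472433
L [257.6  200.37] [542.14  50.08  65.55] 1.527512889971103
S [224.   184.45] [586.84 -84.42  66.12] 1.5899156479960868
L [542.5   49.49  67.  ]
S [587.28 -84.93  67.  ]
LH [484.55 -35.01  54.  ]
SH [587.67 -15.02  54.  ]
[array([ 445.68, -126.86,   67.  ]), array([621.24,  76.12,  67.  ])] [533.46 -25.37  67.  ] 268.3718865963251 exp 269.2582403567252
[[ 397.6     0.62   60.  ]
 [ 417.21 -100.86   60.  ]
 [ 437.35   66.39   60.  ]
 [ 479.06 -147.06   60.  ]
 [ 512.57   81.18   60.  ]
 [ 650.66   50.12   60.  ]
 [ 670.61  -51.13   60.  ]]
```

Call:
carry_out(
  targets="0 0 0 0 0 0.149;0 0 0 0 0 0.149;0 0 0 0 0 0.149;0 0 0 0 0 0.149;0 0 0 0 0 0.149;0 0 0 0 0 0.149;0 0 0 0 0 0.149;0 0 0 0 0 0.149;0 0 0 0 0 0.149;0 0 0 0 0 0.149;0 0 0 0 0 0.149;0 0 0 0 0 0.149",
  gripper=-1,
)

```text
time_s: 1.3
ee_pos: [0.1863, 0.5172, 0.2306]
ee_rot: [[0.539, 0.842, -0.001], [0.842, -0.539, -0.001], [-0.001, 0.0, -1.0]]
contact_force: [-0.3, -0.4, 0.2]
grip_width: 0.0002
```

Call:
carry_out(
  targets="-11 46 0 0 0 0.038;-11 46 0 0 0 0;-11 46 0 0 0 0;-11 46 0 0 0 0;-11 46 0 0 0 0;-11 46 0 0 0 0;-11 46 0 0 0 0;-11 46 0 0 0 0;-11 46 0 0 0 0;-11 46 0 0 0 0;-11 46 0 0 0 0;0 0 0 0 0 0",
)

```text
time_s: 2.5
ee_pos: [0.5392, 0.128, 0.2296]
ee_rot: [[0.571, 0.821, -0.001], [0.821, -0.571, -0.002], [-0.003, 0.0, -1.0]]
contact_force: [0.4, -0.1, 0.1]
grip_width: 0.0001
```

```bash
cat > st.py <<'E'
from m import *
import sys
np.set_printoptions(precision=3,suppress=True)
s=state();R=np.array(s["ee_rot"]);p=np.array(s["ee_pos"])
print(s["time_s"],p*1000,"yaw",np.degrees(np.arctan2(R[1,0],R[0,0])),"tilt",R[:2,2],"grip",s["grip_width"],"F",s["contact_force"],"j",np.array(s["joint_positions"]))
if len(sys.argv)>2:
    g=np.array([float(x) for x in sys.argv[1:4]]); print("tool shift to goal",R.T@(g-p*1000))
E
python3 st.py 571.2 91.8 110
```

```text
2.5 [539.228 128.046 229.641] yaw 55.15869259813083 tilt [-0.001 -0.002] grip 0.00010507466675192691 F [ 0.379 -0.133  0.074] j [ 0.132  0.098  1.362 -0.002  1.683  0.74 ]
tool shift to goal [-11.161  46.892 119.693]
```

Call:
carry_out(
  targets="-6 24 0 0 0 -0.008;-5 23 0 0 0 0;0 0 40 0 0 0;0 0 40 0 0 0;0 0 40 0 0 0;0 0 0 0 0 0",
)

```text
time_s: 3.1
ee_pos: [0.5637, 0.0975, 0.1035]
ee_rot: [[0.558, 0.829, -0.016], [0.83, -0.558, -0.001], [-0.01, -0.013, -1.0]]
contact_force: [-1.0, 0.1, -0.9]
grip_width: -0.0001
```

```bash
python3 st.py 571.2 91.8 63.5; python3 - <<'E'
from h import *
f=lambda i,s:cv2.resize(i,None,fx=s,fy=s,interpolation=cv2.INTER_CUBIC)
a=f(grab_frame("top")[145:250,215:325],4);b=f(grab_frame("scene")[130:235,195:300],4)
cv2.imwrite("pics/c1.png",np.hstack([a,b])[:,:800])
E
```

```text
3.1 [563.734  97.491 103.524] yaw 56.05389831076151 tilt [-0.016 -0.001] grip -0.0001482474931954201 F [-0.969  0.109 -0.902] j [0.072 0.206 1.494 0.    1.458 0.664]
tool shift to goal [-0.171  9.883 39.904]
```

View pics/c1.png

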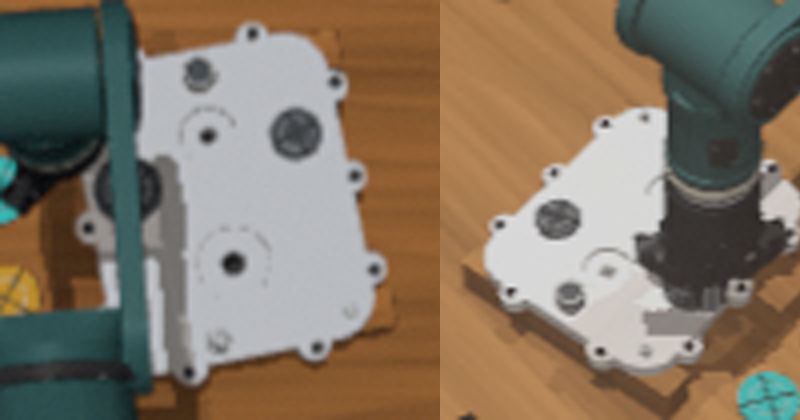

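```bash
python3 st.py 571.2 91.8 63.5
```

```text
3.2 [568.643  97.786 111.067] yaw 56.05774511242231 tilt [-0.002  0.   ] grip -0.00011670426200390577 F [ 0.552 -0.062  1.038] j [0.072 0.201 1.483 0.    1.459 0.664]
tool shift to goal [-3.491  5.546 47.561]
```

Call:
carry_out(
  targets="0 5.5 20 0 0 0.008;0 0 15 0 0 0;0 0 8 0 0 0;0 0 4 0 0 0;0 0 0 0 0 0;0 0 0 0 0 0",
)

```text
time_s: 3.8
ee_pos: [0.5743, 0.0943, 0.0652]
ee_rot: [[0.565, 0.825, 0.001], [0.825, -0.565, 0.0], [0.001, 0.001, -1.0]]
contact_force: [0.3, 0.5, -0.1]
grip_width: -0.0002
```

```bash
python3 st.py 484.5 -35 63.5
```

```text
3.8 [574.334  94.312  65.154] yaw 55.573791648971586 tilt [0.001 0.   ] grip -0.00015351130629593924 F [ 0.322  0.471 -0.131] j [0.065 0.245 1.526 0.    1.369 0.666]
tool shift to goal [-157.452   -0.996    1.509]
```

Call:
carry_out(
  targets="-5 0 2 0 0 0;-8 0 0 0 0 0;-8 0 0 0 0 0;-8 0 0 0 0 0;-8 0 0 0 0 0;-8 0 0 0 0 0;-8 0 0 0 0 0;-8 0 0 0 0 0;-8 0 0 0 0 0;-5 0 0 0 0 0;-3 0 0 0 0 0;0 0 0 0 0 0",
)

```text
time_s: 5.0
ee_pos: [0.53, 0.0302, 0.0623]
ee_rot: [[0.566, 0.825, -0.0], [0.825, -0.566, -0.0], [-0.001, -0.0, -1.0]]
contact_force: [0.4, 0.1, 0.2]
grip_width: 0.0004
```

```bash
python3 st.py 484.5 -35 63; python3 - <<'E'
from h import *
f=lambda i,s:cv2.resize(i,None,fx=s,fy=s,interpolation=cv2.INTER_CUBIC)
t,s=grab_frame("top"),grab_frame("scene");cv2.imwrite("pics/top2.png",t);cv2.imwrite("pics/scene2.png",s)
cv2.imwrite("pics/c2.png",np.hstack([f(t[145:250,215:315],4),f(s[130:235,195:295],4)]))
E
```

```text
5.0 [530.027  30.219  62.251] yaw 55.545378945527524 tilt [-0. -0.] grip 0.0004220588263145607 F [0.422 0.058 0.21 ] j [-0.05   0.142  1.655 -0.     1.345  0.552]
tool shift to goal [-79.535  -0.643  -0.707]
```

View pics/c2.png

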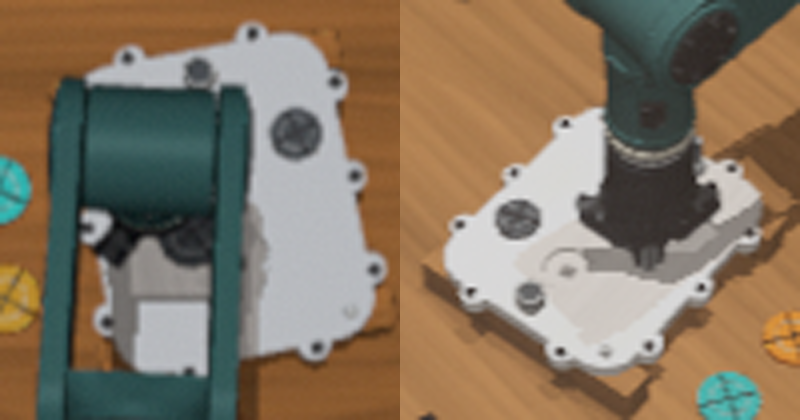

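Call:
carry_out(
  targets="-6 0 -0.5 0 0 0;-6 0 0 0 0 0;-4 0 0 0 0 0;-3 0 0 0 0 0;-1 0 0 0 0 0;0 0 0 0 0 0;10 0 0 0 0 0;30 0 -20 0 0 0;45 0 -20 0 0 0;45 0 -20 0 0 0;45 0 0 0 0 0;20 0 0 0 0 0",
)

```text
time_s: 6.3
ee_pos: [0.6315, 0.1794, 0.1238]
ee_rot: [[0.563, 0.827, 0.003], [0.827, -0.563, 0.002], [0.003, 0.002, -1.0]]
contact_force: [-0.3, 0.1, -0.2]
grip_width: 0.0005
```

```bash
python3 - <<'E'
from m import *
t,s=grab_frame("top"),grab_frame("scene");cv2.imwrite("pics/top3.png",t);cv2.imwrite("pics/scene3.png",s)
for b in blobs("top",t,(230,148,312,242),135,10,400):
    print(np.round(b,2),onz("top",b[:2],.067)*1000)
for b in blobs("scene",s,(205,155,290,225),135,40,400): print(np.round(b,2),onz("scene",b[:2],.067)*1000)
E
python3 st.py 484.5 -35 63
```

```text
[267.75 206.35  17.42  17.94 244.94] [496.64311082 -18.08685552  67.        ]
[266.52 178.55   3.83   4.29  12.82] [585.74600705 -14.54042266  67.        ]
[288.52 178.07  12.79  13.02 130.68] [587.26307847 -84.9194985   67.        ]
[264.29 163.43   7.37   8.7   49.74] [634.77168686  -7.55691324  67.        ]
[224.   184.45   9.53  10.88  81.14] [586.7512972  -83.19739375  67.        ]
[212.38 165.04   8.41  23.02 133.93] [ 561.17325668 -185.02897429   67.        ]
6.4 [630.359 178.466 122.218] yaw 55.786206335191885 tilt [0.    0.001] grip -0.00013803883652136698 F [-0.504 -0.599  0.041] j [0.189 0.361 1.261 0.001 1.52  0.786]
tool shift to goal [-258.594   -0.576   58.974]
```

Call:
carry_out(
  targets="-45 -0.6 0 0 0 0.002;-45 0 0 0 0 0;-45 0 0 0 0 0;-38 0 0 0 0 0;-10 0 20 0 0 0;0 0 20 0 0 0;0 0 14 0 0 0;0 0 5 0 0 0;0 0 0 0 0 0;0 0 0 0 0 0",
)

```text
time_s: 7.4
ee_pos: [0.5257, 0.0248, 0.0645]
ee_rot: [[0.567, 0.824, 0.001], [0.824, -0.567, -0.0], [0.001, 0.001, -1.0]]
contact_force: [-0.2, 0.3, 0.6]
grip_width: -0.0002
```

```bash
python3 st.py 484.5 -35 63
```

```text
7.4 [525.735  24.788  64.455] yaw 55.480607975379954 tilt [ 0.001 -0.   ] grip -0.00016681570020977328 F [-0.205  0.261  0.592] j [-0.061  0.129  1.665  0.     1.347  0.542]
tool shift to goal [-72.63   -0.095   1.412]
```

Call:
carry_out(
  targets="-5 0 1.4 0 0 0;-6 0 0 0 0 0;-4 0 0 0 0 0;-4 0 0 0 0 0;-4 0 0 0 0 0;-3 0 0 0 0 0;-3 0 0 0 0 0;-2 0 0 0 0 0;-2 0 0 0 0 0;-1 0 0 0 0 0;0 0 0 0 0 0",
)

```text
time_s: 8.5
ee_pos: [0.5056, -0.0036, 0.0623]
ee_rot: [[0.567, 0.824, -0.0], [0.824, -0.567, -0.0], [-0.0, -0.0, -1.0]]
contact_force: [0.7, -0.9, 0.2]
grip_width: -0.0
```

```bash
python3 st.py 484.5 -35 63
```

```text
8.5 [505.643  -3.616  62.291] yaw 55.4428474108931 tilt [-0. -0.] grip -3.2905598047149865e-05 F [ 0.73  -0.931  0.161] j [-0.119  0.088  1.715 -0.     1.339  0.484]
tool shift to goal [-37.84    0.389  -0.698]
```

Call:
carry_out(
  targets="-1 0 -0.3 0 0 0;0 0 0 0 0 0;10 0 0 0 0 0;30 0 -20 0 0 0;45 0 -20 0 0 0;45 0 -20 0 0 0;45 0 0 0 0 0;30 0 0 0 0 0;0 0 0 0 0 0",
)

```text
time_s: 9.4
ee_pos: [0.623, 0.1689, 0.1221]
ee_rot: [[0.563, 0.826, 0.001], [0.826, -0.563, 0.002], [0.002, -0.0, -1.0]]
contact_force: [-0.1, -0.4, -1.2]
grip_width: -0.0001
```

```bash
python3 - <<'E'
from m import *
f=lambda i,s:cv2.resize(i,None,fx=s,fy=s,interpolation=cv2.INTER_CUBIC)
t,s=grab_frame("top"),grab_frame("scene");cv2.imwrite("pics/top4.png",t);cv2.imwrite("pics/scene4.png",s)
for b in blobs("top",t,(230,148,312,242),135,10,400):
    print(np.round(b,2),onz("top",b[:2],.061)*1000)
cv2.imwrite("pics/c4.png",np.hstack([f(t[145:250,215:315],4),f(s[130:235,195:295],4)]))
E
```

```text
[272.85 210.19  17.52  17.72 243.61] [484.85013592 -34.49300469  61.        ]
[234.86 202.     2.74   6.4   11.07] [511.12866098  86.63052807  61.        ]
[233.7  181.47   4.02   6.41  12.53] [577.20219386  90.63159809  61.        ]
[266.51 178.54   3.83   4.27  12.76] [586.6339798  -14.69517805  61.        ]
[288.52 178.07  12.79  13.03 130.76] [588.14318579 -85.41489045  61.        ]
[264.3  163.43   7.39   8.71  49.96] [635.84555141  -7.74997935  61.        ]
```

View pics/c4.png

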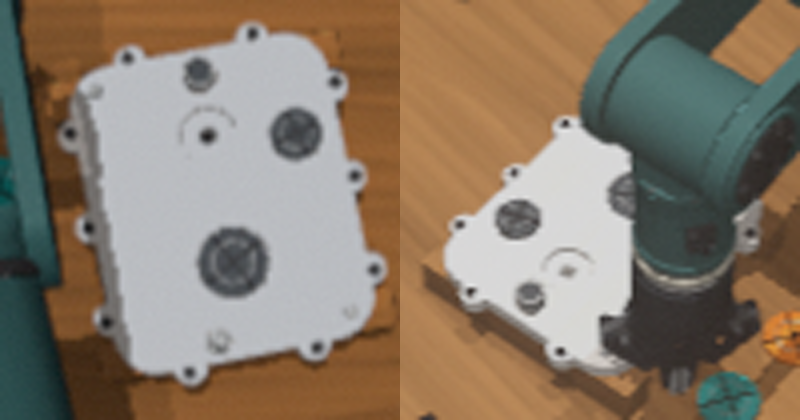

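Call:
carry_out(
  targets="0 0 -10 0 0 -0.148;0 0 -10 0 0 -0.148;0 0 0 0 0 -0.148;0 0 0 0 0 -0.149;0 0 0 0 0 0;-43 -5 0 0 0 0;-43 -5 0 0 0 0;-43 -5 0 0 0 0;-43 -5 0 0 0 0;-43 -5 0 0 0 0;-43 -5 0 0 0 0;-40 -5 0 0 0 0",
)

```text
time_s: 10.7
ee_pos: [0.5823, -0.1355, 0.1427]
ee_rot: [[0.015, 1.0, -0.0], [1.0, -0.015, -0.0], [-0.0, -0.0, -1.0]]
contact_force: [0.7, 0.4, 0.4]
grip_width: 0.0002
```

Call:
carry_out(
  targets="0 0 0 0 0 0;0 0 0 0 0 0;0 0 0 0 0 0",
)

```text
time_s: 11.0
ee_pos: [0.5833, -0.1325, 0.1427]
ee_rot: [[0.011, 1.0, -0.0], [1.0, -0.011, 0.001], [0.001, -0.0, -1.0]]
contact_force: [0.8, -0.3, -0.6]
grip_width: -0.0001
```

```bash
python3 st.py 587.2 -130 63
```

```text
11.0 [ 583.262 -132.459  142.652] yaw 89.3520522484999 tilt [-0.     0.001] grip -0.00012142618293231354 F [ 0.799 -0.339 -0.635] j [-0.318  0.226  1.389  0.001  1.527 -0.307]
tool shift to goal [ 2.447  3.922 79.653]
```

Call:
carry_out(
  targets="0 4 25 0 0 -0.006;0 0 25 0 0 0;0 0 18 0 0 0;0 0 8 0 0 0;0 0 3 0 0 0;0 0 0 0 0 0;0 0 0 0 0 0",
)

```text
time_s: 11.7
ee_pos: [0.5885, -0.133, 0.0651]
ee_rot: [[0.004, 1.0, 0.002], [1.0, -0.004, -0.001], [-0.001, 0.002, -1.0]]
contact_force: [-0.2, -0.5, 0.7]
grip_width: -0.0001
```

```bash
python3 st.py 587.6 -15 63
```

```text
11.7 [ 588.464 -133.016   65.128] yaw 89.79068917021047 tilt [ 0.002 -0.001] grip -9.10784311956657e-05 F [-0.165 -0.47   0.7  ] j [-0.316  0.289  1.471  0.     1.379 -0.313]
tool shift to goal [118.013  -1.3     2.048]
```

Call:
carry_out(
  targets="6 0 2 0 0 0;8 0 0 0 0 0;8 0 0 0 0 0;8 0 0 0 0 0;8 0 0 0 0 0;8 0 0 0 0 0;8 0 0 0 0 0;6 0 0 0 0 0;4 0 0 0 0 0;2 0 0 0 0 0;0 0 0 0 0 0;0 0 0 0 0 0",
)

```text
time_s: 12.9
ee_pos: [0.5877, -0.0671, 0.0615]
ee_rot: [[0.004, 1.0, -0.0], [1.0, -0.004, 0.0], [0.0, -0.0, -1.0]]
contact_force: [-0.0, 1.4, -0.6]
grip_width: 0.0003
```

Call:
carry_out(
  targets="-10 0 0 0 0 0;-30 0 -20 0 0 0;-45 0 -20 0 0 0;-45 0 -20 0 0 0;-45 0 0 0 0 0;-30 0 0 0 0 0;0 0 0 0 0 0;0 0 0 0 0 0",
)

```text
time_s: 13.7
ee_pos: [0.5864, -0.2732, 0.1212]
ee_rot: [[0.006, 1.0, -0.001], [1.0, -0.006, 0.001], [0.001, -0.001, -1.0]]
contact_force: [-0.1, 0.2, -0.2]
grip_width: 0.0
```

```bash
python3 - <<'E'
from m import *
t,s=grab_frame("top"),grab_frame("scene");cv2.imwrite("pics/top5.png",t);cv2.imwrite("pics/scene5.png",s)
for b in blobs("top",t,(230,148,312,242),135,10,400):
    print(np.round(b,2),onz("top",b[:2],.067)*1000)
E
python3 st.py 587.6 -15 63
```

```text
[272.84 210.17  17.46  17.66 242.08] [484.48911417 -34.19789701  67.        ]
[272.22 178.13  12.91  13.87 137.89] [587.11428104 -32.77468088  67.        ]
[264.29 163.44   7.35   8.68  49.51] [634.7246245  -7.5728568  67.       ]
13.8 [ 586.812 -271.384  121.376] yaw 89.79644523421184 tilt [-0.     0.001] grip -6.965752696636119e-05 F [-0.074  0.63   0.39 ] j [-0.521  0.343  1.285  0.001  1.514 -0.518]
tool shift to goal [256.327  -0.095  58.629]
```

Call:
carry_out(
  targets="45 0 0 0 0 0;45 0 0 0 0 0;45 0 0 0 0 0;38 0 0 0 0 0;17 0 20 0 0 0;0 0 20 0 0 0;0 0 13 0 0 0;0 0 5 0 0 0;0 0 0 0 0 0;0 0 0 0 0 0",
)

```text
time_s: 14.8
ee_pos: [0.5883, -0.0825, 0.0645]
ee_rot: [[0.005, 1.0, 0.001], [1.0, -0.005, -0.0], [-0.0, 0.001, -1.0]]
contact_force: [-0.5, -0.5, 0.5]
grip_width: 0.0001
```

```bash
python3 st.py 587.6 -15 63
```

```text
14.8 [588.294 -82.542  64.521] yaw 89.73989135761165 tilt [ 0.001 -0.   ] grip 0.00013466422695935392 F [-0.514 -0.473  0.545] j [-0.235  0.271  1.495  0.     1.374 -0.23 ]
tool shift to goal [67.539 -1.003  1.503]
```

Call:
carry_out(
  targets="6 0 1.5 0 0 0;6 0 0 0 0 0;4 0 0 0 0 0;4 0 0 0 0 0;4 0 0 0 0 0;3 0 0 0 0 0;3 0 0 0 0 0;3 0 0 0 0 0;2 0 0 0 0 0;2 0 0 0 0 0;0 0 0 0 0 0;0 0 0 0 0 0",
)

```text
time_s: 16.0
ee_pos: [0.5879, -0.0451, 0.0622]
ee_rot: [[0.004, 1.0, 0.0], [1.0, -0.004, 0.0], [0.0, 0.0, -1.0]]
contact_force: [-0.4, -0.8, -0.3]
grip_width: 0.0003
```

Call:
carry_out(
  targets="-10 0 -0.5 0 0 0;-30 0 -20 0 0 0;-45 0 -20 0 0 0;-45 0 -20 0 0 0;-45 0 -20 0 0 0;-45 0 -20 0 0 0;-45 0 0 0 0 0;-45 0 0 0 0 0;0 0 0 0 0 0;0 0 0 0 0 0",
)

```text
time_s: 17.0
ee_pos: [0.5857, -0.3569, 0.1619]
ee_rot: [[0.007, 1.0, -0.001], [1.0, -0.007, 0.001], [0.001, -0.001, -1.0]]
contact_force: [-0.5, 0.6, 0.8]
grip_width: 0.0004
```

```bash
python3 - <<'E'
from m import *
f=lambda i,s:cv2.resize(i,None,fx=s,fy=s,interpolation=cv2.INTER_CUBIC)
t,s=grab_frame("top"),grab_frame("scene");cv2.imwrite("pics/top6.png",t);cv2.imwrite("pics/scene6.png",s)
A=[b for b in blobs("top",t,(230,148,312,242),135,40,400)];B=[b for b in blobs("scene",s,(205,155,290,225),135,12,400)]
for b in A: print("top",np.round(b,2),onz("top",b[:2],.061)*1000)
for b in B: print("scene",np.round(b,2),onz("scene",b[:2],.061)*1000)
for b in A:
  for c in B:
    p,e=tri(b[:2],c[:2])
    if e<.004: print(p*1000,e*1000)
cv2.imwrite("pics/c6.png",np.hstack([f(t[145:250,215:315],4),f(s[130:235,195:295],4)]))
E
python3 st.py
```

```text
top [272.84 210.17  17.43  17.62 241.07] [484.88940505 -34.45081002  61.        ]
top [266.69 178.21  12.93  13.38 135.57] [587.72493199 -15.27436736  61.        ]
top [264.28 163.43   7.28   8.66  48.94] [635.82226559  -7.66867868  61.        ]
scene [287.4  216.39   4.99   8.18  17.82] [507.57994788 167.39269485  61.        ]
scene [227.28 205.88   4.12   6.19  13.14] [635.58793128  -5.11213438  61.        ]
scene [227.01 202.41   3.8    5.56  16.12] [626.83182515 -17.32516334  61.        ]
scene [236.31 196.55   9.46  10.9   80.76] [585.55470962 -14.96744931  61.        ]
scene [206.54 184.45   4.54   7.44  13.79] [ 632.21175749 -129.68821459   61.        ]
scene [254.08 178.44  11.51  14.46 130.5 ] [482.38726716 -34.54448902  61.        ]
[484.17958004 -33.74690852  63.42743752] 1.6094795804200717
[586.87711392 -14.60149656  62.81908597] 1.6928593633920843
[635.46075026  -6.99321168  59.0713907 ] 2.000040461446427
[633.16412176  -7.54478409  77.52322765] 0.7969363174348363
17.1 [ 586.466 -354.679  162.436] yaw 89.78181556117582 tilt [-0.     0.001] grip 0.0001758270818948886 F [0.437 0.922 0.632] j [-0.627  0.411  1.113  0.     1.619 -0.623]
```

View pics/c6.png

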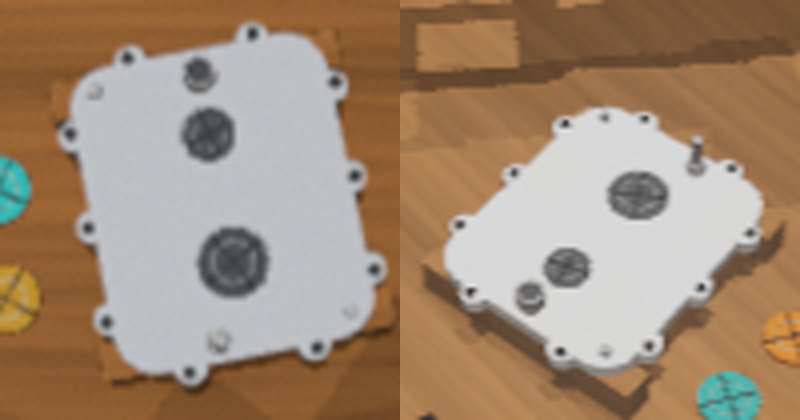

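```bash
python3 - <<'E'
from m import *
f=lambda i,s:cv2.resize(i,None,fx=s,fy=s,interpolation=cv2.INTER_CUBIC)
acc=np.mean([grab_frame("scene").astype(float) for _ in range(6)],0).astype(np.uint8)
act=np.mean([grab_frame("top").astype(float) for _ in range(6)],0).astype(np.uint8)
s0=cv2.imread("pics/scene0.png")
S=12
c=lambda i,u,v:f(i[v-12:v+12,u-11:u+11],S)
cv2.imwrite("pics/c7.png",np.vstack([np.hstack([c(s0,258,200),c(s0,224,184),np.zeros((288,264,3),np.uint8)]),np.hstack([c(acc,254,178),c(acc,236,196),c(act,267,178)])]))
for thr in(110,125,140,155):
    for n,i in(("s0",s0),("now",acc)):
        for b in blobs("scene",i,(205,155,290,225),thr,60,400):
            if b[3]<20: print(thr,n,np.round(b,2))
# expected ellipse size / centre of the disc top at seated height
for nm,P,r in(("L",(484.7,-34.6),28),("S",(587.6,-15.1),21),("L0",(542.5,49.6),28),("S0",(587.2,-84.8),21)):
    for z in ((61,67) if nm in"LS" else (67,)):
        q=np.array([proj("scene",np.array([P[0]+r*np.cos(a),P[1]+r*np.sin(a),z])/1000) for a in np.linspace(0,6.28,80)],np.float32)
        e=cv2.fitEllipse(q); print(nm,z,np.round(e[0],2),np.round(e[1],2))
E
```

```text
110 s0 [257.61 200.41  12.76  13.75 137.17]
110 now [254.08 178.43  10.83  13.55 114.64]
125 s0 [265.63 211.11   7.17  18.16  73.56]
125 s0 [257.6  200.38  13.19  14.34 148.33]
125 s0 [224.02 184.51   9.18  10.63  76.33]
125 now [265.66 211.07   7.2   18.09  74.36]
125 now [236.32 196.55   9.29  10.59  77.07]
125 now [254.08 178.44  11.3   14.19 125.57]
125 now [209.6  160.92  10.22  14.92  96.71]
140 s0 [257.59 200.38  13.52  14.76 156.61]
140 s0 [224.   184.44   9.61  10.98  82.65]
140 now [236.32 196.54   9.62  11.04  83.24]
140 now [254.08 178.45  11.65  14.63 133.62]
155 s0 [257.59 200.37  13.8   15.19 164.46]
155 s0 [223.99 184.44   9.89  11.36  88.04]
155 now [236.32 196.55   9.88  11.48  88.86]
155 now [254.08 178.43  11.94  15.08 141.31]
L 61 [253.61 178.83] [11.79 15.02]
L 67 [253.61 177.83] [11.81 15.07]
S 61 [235.85 196.88] [ 9.49 11.69]
S 67 [235.79 195.91] [ 9.5  11.73]
L0 67 [257.22 200.16] [12.89 15.74]
S0 67 [223.63 184.3 ] [ 9.07 11.49]
```

View pics/c7.png

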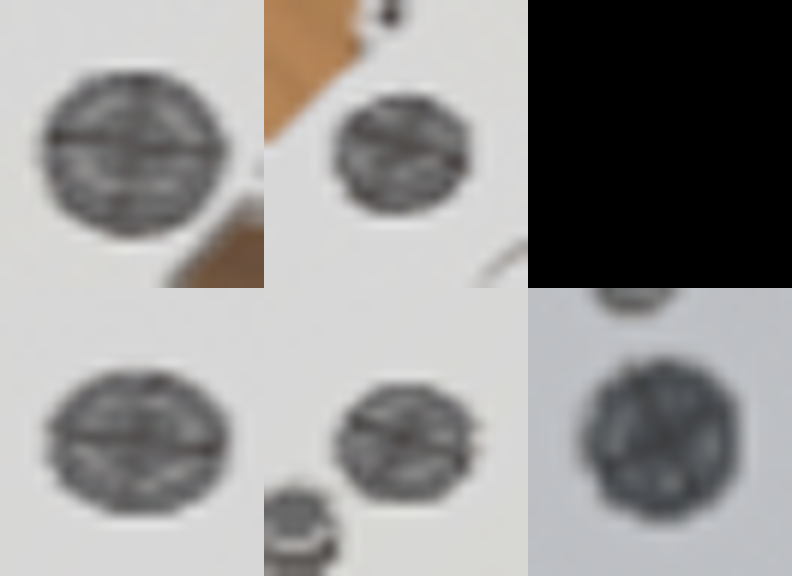

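Call:
carry_out(
  targets="43 0 0 0 0 0;43 0 0 0 0 0;43 0 0 0 0 0;43 0 0 0 0 0;43 0 0 0 0 0;43 0 0 0 0 0;42 -1 0 0 0 0;39 -1 0 0 0 0;0 0 30 0 0 0;0 0 30 0 0 0;0 0 20 0 0 0;0 0 12 0 0 0",
)

```text
time_s: 18.9
ee_pos: [0.5848, -0.0157, 0.0684]
ee_rot: [[0.004, 1.0, -0.003], [1.0, -0.004, 0.0], [0.0, -0.003, -1.0]]
contact_force: [-0.7, 0.1, -0.3]
grip_width: -0.0002
```

Call:
carry_out(
  targets="0 0 0 0 0 0;0 0 0 0 0 0;0 0 0 0 0 0",
)

```text
time_s: 19.2
ee_pos: [0.5873, -0.0164, 0.0726]
ee_rot: [[0.004, 1.0, 0.003], [1.0, -0.004, -0.0], [-0.0, 0.003, -1.0]]
contact_force: [-0.1, -0.2, 0.4]
grip_width: 0.0001
```

```bash
python3 st.py 586 -15 61.5
```

```text
19.2 [587.262 -16.4    72.607] yaw 89.75364508628908 tilt [ 0.003 -0.   ] grip 6.114530594473626e-05 F [-0.142 -0.212  0.4  ] j [-0.124  0.249  1.506  0.     1.384 -0.12 ]
tool shift to goal [ 1.398 -1.306 11.102]
```

Call:
carry_out(
  targets="0 0 2 0 0 0;0 0 2 0 0 0;0 0 2 0 0 0;0 0 2 0 0 0;0 0 1 0 0 0;0 0 0 0 0 0;0 0 0 0 0 0",
)

```text
time_s: 19.9
ee_pos: [0.586, -0.0161, 0.0617]
ee_rot: [[0.004, 1.0, -0.0], [1.0, -0.004, 0.0], [0.0, -0.0, -1.0]]
contact_force: [-1.0, 0.3, 0.0]
grip_width: -0.0001
```

Call:
carry_out(
  targets="0 0 0.6 0 0 0;0 0 0.6 0 0 0;0 0 0 0 0 0",
)

```text
time_s: 20.2
ee_pos: [0.5862, -0.0161, 0.0611]
ee_rot: [[0.004, 1.0, 0.001], [1.0, -0.004, 0.0], [0.0, 0.001, -1.0]]
contact_force: [-1.0, -0.3, 2.8]
grip_width: -0.0003
```

Call:
carry_out(
  targets="0 0 0.5 0 0 0;0 0 0 0 0 0;0 0 0 0 0 0",
)

```text
time_s: 20.5
ee_pos: [0.5862, -0.0161, 0.0611]
ee_rot: [[0.004, 1.0, 0.001], [1.0, -0.004, -0.0], [-0.0, 0.001, -1.0]]
contact_force: [-2.0, 0.3, 6.0]
grip_width: 0.0001
```

Call:
carry_out(
  targets="0 0 -5 0 0 0;0 0 -20 0 0 0;0 0 -40 0 0 0;0 0 -40 0 0 0;-45 0 0 0 0 0;-45 0 0 0 0 0;-45 0 0 0 0 0;-45 0 0 0 0 0;-45 0 0 0 0 0;-45 0 0 0 0 0;0 0 0 0 0 0;0 0 0 0 0 0",
)

```text
time_s: 21.7
ee_pos: [0.5845, -0.287, 0.1642]
ee_rot: [[0.006, 1.0, -0.001], [1.0, -0.006, 0.001], [0.001, -0.001, -1.0]]
contact_force: [0.1, 0.9, -0.2]
grip_width: 0.0001
```

```bash
python3 - <<'E'
from m import *
t,s=grab_frame("top"),grab_frame("scene")
for n,i,bx in(("top",t,(230,148,312,242)),("scene",s,(205,155,290,225))):
    for b in blobs(n,i,bx,135,40,400): print(n,np.round(b,2),onz(n,b[:2],.061)*1000)
print(state()["time_s"],state()["contact_force"]); print(job_done())
E
```

```text
top [272.85 210.17  17.46  17.66 241.97] [484.89467332 -34.47495541  61.        ]
top [266.68 178.2   12.96  13.41 136.21] [587.74353968 -15.23693371  61.        ]
top [264.28 163.44   7.33   8.7   49.49] [635.81583969  -7.6892251   61.        ]
scene [236.31 196.56   9.46  10.92  80.99] [585.58637933 -14.974564    61.        ]
scene [254.07 178.44  11.5   14.47 130.42] [482.4007051  -34.57912712  61.        ]
21.8 [-0.60160796  0.22116685 -0.59037788]
the job is handed in; nothing more can be done
None
```

Both discs were pushed with the shut fingertips into the recess of their own size, and I handed the job in at 21.8 s.

- **Position:** the last top-camera picture puts each disc within about 0.7 mm of its recess middle, inside the 1.5 mm play.
- **Small disc height:** I touched its top lightly with the fingertips and met it at z = 61.1 mm, against an expected 61 mm. It is flat and fully home.
- **Large disc height:** I did not touch-probe it. I judge it seated because its outline in the scene camera matches a flat disc at that height, and the fingertips passed over its rear edge about 2 mm above the face.
- **Disagreements:** triangulating across the two cameras put the disc tops at about 63 mm, within their roughly 2 mm calibration. The small disc also looked slightly rounder than expected in the scene view, which is why I probed it.
- **Other things:** the needle bearing measured in the same place at the start and end. In my last viewed picture, taken before the final touch on the small disc, the bolt and the look-alike discs beside the cover looked unmoved. I did not check the tools and parts farther out on the bench, but the arm only worked over the cover.

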